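# Point out the broken heat sink and log it

### The job

One of the four aluminium heat sinks on the black mat has lost its three middle fins: point it out to the overhead inspection camera by holding the fingertips about two centimetres above its middle, without touching it, for two seconds, and do not bring the fingertips close over the middle of a sound one. Then press the large round button on the grey box fully down and let it come up again to log the reject. Do not press the small button, and leave everything on the bench where it is.

Things in the scene. Friction and masses are not known exactly. Their poses are not given: they have to be found in the camera images.
- sink_broken: The broken heat sink: aluminium fins on a copper base, 60 x 60 mm and 32 mm tall, a 6 mm base with two fins (3 mm thick) left along each of two opposite edges and a gap 34 mm wide between them, where the three middle fins have come off and the bare base shows. Fins run along its own x. Loose, about 140 g, standing on the mat. Origin: centre of its underside, z up; the fin tops are 32 mm above it.
- sink_a: A sound heat sink, aluminium fins on a copper base, 60 x 60 mm and 32 mm tall: a 6 mm base with all seven fins (3 mm thick, 26 mm tall, evenly spaced, running along its own x). Loose, about 140 g, standing on the mat. Origin: centre of its underside, z up.
- sink_b: A sound heat sink, aluminium fins on a copper base, 60 x 60 mm and 32 mm tall: a 6 mm base with all seven fins (3 mm thick, 26 mm tall, evenly spaced, running along its own x). Loose, about 140 g, standing on the mat. Origin: centre of its underside, z up.
- sink_c: A sound heat sink, aluminium fins on a copper base, 60 x 60 mm and 32 mm tall: a 6 mm base with all seven fins (3 mm thick, 26 mm tall, evenly spaced, running along its own x). Loose, about 140 g, standing on the mat. Origin: centre of its underside, z up.
- mat: Flat black rubber mat, 280 x 280 x 3 mm, fixed to the bench; the four heat sinks stand on it roughly in a square of 130 mm pitch, in any order. Origin: centre of its underside, at bench height.
- log_box: Grey control box, 130 (its x) x 160 (its y) x 50 mm tall, fixed, with two round white push buttons on its top. It stands to the left or to the right of the mat. Origin: centre of its underside, at bench height.
- log_button_top (a point): Centre of the upper face of the large round button (40 mm across) on the grey box; moves down with the button.
- log_button (a joint): Travel of the large button: 0 is up, 0.006 m is fully down. A spring brings it up; fully down takes 5 N.
- small_button_top (a point): Centre of the upper face of the small round button (18 mm across) on the same box, 76 mm from the large one. Not to be pressed.
- small_button (a joint): Travel of the small button: 0 is up, 0.005 m is fully down (4 N).
- screw_pot: Small closed black pot, 33 mm across, 30 mm tall, loose, in the middle of the mat. Origin: centre of underside.
- bearing: Small steel ring, 22 mm across, 8 mm tall, lying loose on the mat between two heat sinks. Origin: centre of underside.
- standoff: Small brass post, 12 mm across, 35 mm tall, standing loose on the mat between two heat sinks. Origin: centre of underside.
- screwdriver: Loose screwdriver lying on the bench beyond the work. Origin: about its middle, on its underside.
- spool: Loose black spool of copper wire, 60 mm across, 40 mm tall, standing on the bench. Origin: centre of underside.
- jar: Loose amber glass jar with a white lid, 50 mm across, 60 mm tall. Origin: centre of underside.
- beaker: Loose open glass beaker, 64 mm across at the rim, 80 mm tall. Origin: centre of underside.
Mind the look-alikes: they are no part of the job. Leave any green look-alike of the sink_c alone. Leave any orange look-alike of the log_box alone.

How it is judged:
By the outcome, as a careful person would: the job done as asked, in the order asked, and still so for the second after the job is handed in, with the robot touching nothing.
It also fails if it takes over 48 s, if anything falls off the work surface, if the arm or the gripper's body presses on something with over 40 N, if the wrist force passes 120 N, or if a joint passes its speed limit or range.

### The arm

A 6-joint arm with a two-finger parallel gripper is mounted at the origin on the work surface. World frame = base frame: x ahead of the robot, y to its left, z up, the work surface at z = 0. Lengths are in m, angles in rad, forces in N, time in s.
With the tool pointing down it reaches from about 0.3 to 0.875 m from the base axis. Payload 6.4 kg.
Tool frame: the origin (TCP) lies midway between the tips of the shut fingers; the grasp point (between the pads) lies ctrl.grip_depth behind it (ctrl.grip_depth is the distance from the TCP to the grasp point, in m); x points along the fingers, y is the direction in which the jaws open and shut, and the axes are right-handed (so a half turn about x gives the same grasp; the last joint's range is limited). The gripper opens to 85 mm and grips with 20 to 120 N. Pads are 22 mm wide; open, the fingers measure 114 mm over their backs; the gripper's body (76 mm by 85 mm) begins 54 mm behind the grasp point. The pads swing forward as they close: fully open they stand 13 mm farther back than shut.
Start: joints at [-0.206, 0.181, 1.607, -0, 1.354, -0.206], TCP at [0.575, 0, 0.231] pointing down, gripper open.
Joint ranges: [-2.99, 2.99], [-0.89, 2.07], [0.3, 2.58], [-1.14, 4.28], [0, 2.63], [-3.12, 3.12]. Speed limits (rad/s): [2.57, 2.57, 3.01, 3.14, 3.14, 3.14].

### API

Orientations are given as a unit quaternion [w, x, y, z].
In Python, from bench import ctrl gives the robot as it stands.
- The arm moves only by the shell command python3 -m creep 'ROWS'. ROWS is text: rows parted by semicolons, each of 7 numbers parted by spaces: the opening, from 0 (shut) to 1 (fully open), then the shift along the tool's x, y, z in cm, then the turn, a rotation vector about the tool's x, y, z in rad. In form: claw x y z ax ay az; .... A call has 1 to 10 rows; each row shifts and turns the pose as measured when the row begins, along the tool's axes as they then stand; what a row does not reach is not made up. A row lasts 1/8 s, in which the tool goes at most 62.5 mm and 10.7 degrees, less where a joint would pass 70% of its speed; a pose out of reach is approached as far as the arm can. A call with a gripper value outside its range is refused whole. The fingers move at their own pace and stop on an object; the grip force is fixed at half the most. Time passes only in rows, so rows that do not move let the fingers close. It gives the time, the measured TCP pose, the force and the opening at its end, in the units of the state.
- ctrl.get_obs(): the state, without advancing time (a new reading comes with each control period).
- ctrl.camera(name): name is "scene" or "side" or "wrist"; returns (picture, depth): 384x512x3 uint8, blue, green, red; 384x512 float32, m along the optical axis (not along the pixel's ray), 0 where there is no reading.
- ctrl.calibration(name): a dict with "mtx" (3x3 intrinsics, pixels), "distortion" ([k1, k2, p1, p2, k3] as OpenCV has them; the pictures are not rectified), "R" (3x3) and "t" (3): a world point X has camera coordinates R X + t; the wrist camera has in their place "tool_from_camera" (4x4, takes a point from camera to tool coordinates, whose origin is the TCP and whose axes are the tool frame's). Camera axes: x right, y down, z forward; pixel columns grow to the right and rows downward; lengths in m; the calibration is good to about 2 mm. A picture is of the moment at which its call begins: read the wrist's pose just before it. calibration takes no time and is no camera call.
- ctrl.hand_in(): hands the job in, once; it reports no verdict.
Trained networks look in the newest picture that a camera, given by its name, has taken for a name from the list of things; names that differ only in an ending like _2 or _b are one class to them, and where a whole thing is asked for, a point or a joint stands for the part that bears it (a point fixed in the world has none). Each returns a list of dicts, best first, with "confidence" (0 to 1); they miss things now and then, are a little off and sometimes report something else, mostly with a low value. They report only what shows in the picture. A call takes as long as a camera call. They do not tell look-alikes from the thing itself.
- ctrl.find_in(query, camera): "rect" ([left, top, right, bottom] in pixels, round what is visible of it).
The state is a dict: "time_s": time; "q": joint angles; "dq": joint speeds; "joint_efforts": joint torques, N m; "eef_pos": TCP position; "eef_rot": TCP orientation; "wrist_force": force on the tool from outside, world axes, zero at the start; "torque": the same for the moment, N m; "opening": opening from 0.0 (shut) to 1.0 (fully open).
Only numpy, scipy, OpenCV 4.12 (cv2) and the standard library are available. Lean on these libraries where they do the work, as an engineer would, in place of code of your own. Each camera call takes 0.05 s, during which the arm holds its last target.

## Working session

There is one attempt and no reset: what is moved stays moved. The work goes in short steps, Python scripts to look and compute and a shell command to move; the robot and the scene stay as the last step left them, time stands still between calls to the robot, and variables do not carry over. Pictures are saved under pics/ and viewed, and the job is handed in when it is done.

```bash
mkdir -p pics; ls; python3 - <<'E'
from bench import ctrl
import cv2
o=ctrl.get_obs();print(o['time_s'],o['eef_pos'],o['eef_rot'],o['opening'],ctrl.grip_depth)
for n in ['scene','wrist']:
    p,d=ctrl.camera(n);cv2.imwrite(f'pics/{n}0.png',p)
    import numpy as np
    np.save(f'pics/{n}0.npy',d)
for q in ['sink_broken','sink_a','log_box','log_button_top','small_button_top']:
    print(q,[(r['rect'],round(r['confidence'],2)) for r in ctrl.find_in(q,'scene')])
E
```

```text
pics
0.0 [5.74447829e-01 1.49114939e-04 2.30379071e-01] [ 0.49948704  0.49965352  0.50052113 -0.50033754] 1.0039942101758106 0.0187
sink_broken [([293.4, 167.9, 312.5, 190.9], 0.71)]
sink_a [([269.5, 190.8, 296.2, 210.4], 0.62), ([343.8, 192.7, 360.6, 205.8], 0.62), ([243.7, 180.0, 264.1, 198.7], 0.58), ([262.5, 159.2, 282.7, 179.4], 0.54)]
log_box [([196.7, 219.9, 248.6, 275.6], 0.93), ([124.5, 200.5, 186.1, 246.6], 0.81), ([299.1, 232.0, 319.0, 257.1], 0.28)]
log_button_top [([219.6, 223.8, 231.2, 232.0], 0.61), ([154.3, 197.6, 166.0, 208.9], 0.6), ([325.3, 139.8, 342.5, 157.6], 0.38)]
small_button_top []
```

```bash
python3 - <<'E'
import cv2
a=cv2.imread('pics/scene0.png');cv2.imwrite('pics/scene0c.png',cv2.resize(a[130:290,110:380],None,fx=2.9,fy=2.9,interpolation=cv2.INTER_CUBIC))
E
```

```text
(no output)
```

View pics/scene0.png

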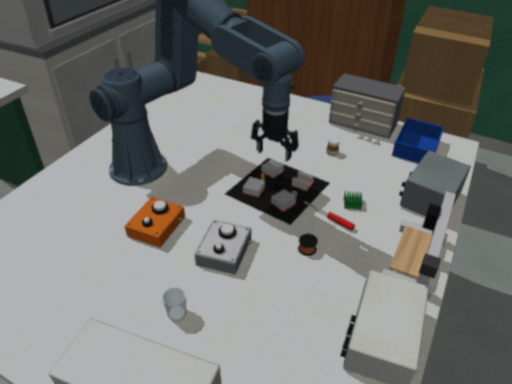

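View pics/wrist0.png

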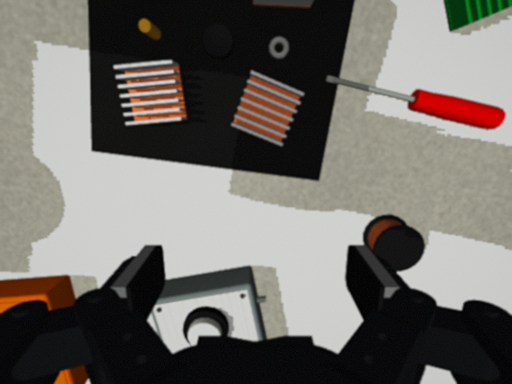

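```bash
sleep 1
```

```text
(no output)
```

View pics/scene0c.png

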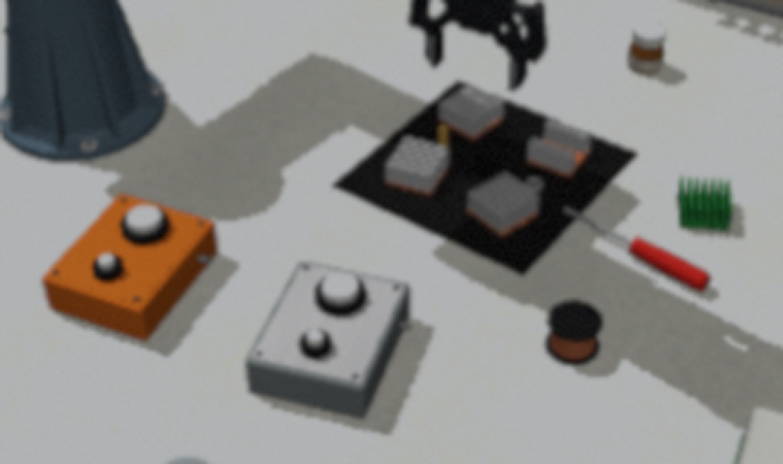

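The scene shows four sinks on the mat: (273,169), (254,188), (284,200), and the gapped one at (303,181). The grey box is at (223,247), with its large button at (228,230) and small one at (219,249). The look-alikes are the orange box at (155,221) and the green sink at (353,200). Next I'll turn these pixels into positions.

```bash
cat > h.py <<'E'
import numpy as np,cv2
from bench import ctrl
from scipy.spatial.transform import Rotation as Ro
def cam2world(name,o=None):
    c=ctrl.calibration(name)
    if name!='wrist':
        R=np.array(c['R']);t=np.array(c['t']);return c,R.T,-R.T@t
    T=np.array(c['tool_from_camera']);w,x,y,z=o['eef_rot'];R=Ro.from_quat([x,y,z,w]).as_matrix()
    return c,R@T[:3,:3],R@T[:3,3]+o['eef_pos']
def cloud(name,d,o=None):
    c,R,t=cam2world(name,o);h,w=d.shape
    u,v=np.meshgrid(np.arange(w),np.arange(h))
    p=cv2.undistortPoints(np.stack([u,v],-1).reshape(-1,1,2).astype(np.float64),np.array(c['mtx']),np.array(c['distortion'])).reshape(h,w,2)
    P=np.dstack([p,np.ones((h,w))])*d[...,None]
    return P@R.T+t
def world2pix(name,X,o=None):
    c,R,t=cam2world(name,o);Y=(np.atleast_2d(X)-t)@R
    return cv2.projectPoints(Y,np.zeros(3),np.zeros(3),np.array(c['mtx']),np.array(c['distortion']))[0].reshape(-1,2)
E
python3 - <<'E'
from h import *
o=ctrl.get_obs()
W=cloud('scene',np.load('pics/scene0.npy'))
for u,v in [(273,166),(254,185),(284,197),(303,178),(300,184),(228,230),(219,249),(243,232),(205,245),(235,262),(273,130)]: print(u,v,W[v,u].round(3))
W=cloud('wrist',np.load('pics/wrist0.npy'),o)
print('wrist')
for u,v in [(155,90),(270,108),(218,40),(280,47),(208,325),(93,150),(318,180),(280,2),(250,270),(200,290)]: print(u,v,W[v,u].round(3))
E
```

```text
273 166 [0.477 0.216 0.033]
254 185 [0.47  0.076 0.036]
284 197 [0.592 0.067 0.035]
303 178 [0.601 0.218 0.019]
300 184 [0.607 0.174 0.024]
228 230 [ 0.522 -0.195  0.07 ]
219 249 [ 0.537 -0.273  0.066]
243 232 [ 0.558 -0.166  0.052]
205 245 [ 0.482 -0.265  0.048]
235 262 [ 0.595 -0.281  0.047]
273 130 [ 0.576 -0.01   0.341]
wrist
155 90 [0.463 0.089 0.01 ]
270 108 [0.592 0.07  0.01 ]
218 40 [0.538 0.135 0.035]
280 47 [0.603 0.134 0.004]
208 325 [ 0.52  -0.174  0.073]
93 150 [0.38  0.02  0.004]
318 180 [ 0.653 -0.016  0.005]
280 2 [0.6   0.173 0.018]
250 270 [ 0.569 -0.135  0.016]
200 290 [ 0.508 -0.145  0.046]
```

Candidates are the sinks at (273,169), (254,188), (284,200) and (303,181), plus the green one at (353,200). By its gap, (303,181) fits, at about (0.60, 0.195). I'll move nearer, high up, and check it in a close crop.

```bash
python3 -m creep '0 0 0 -4 0 0 0; 0 0 0 -4 0 0 0; 0 0 0 -4 0 0 0; 0 0 0 0 0 0 0'
python3 - <<'E'
from h import *
o=ctrl.get_obs();print(o['time_s'],o['eef_pos'],o['opening'])
p,d=ctrl.camera('wrist');cv2.imwrite('pics/w1.png',p);np.save('pics/w1.npy',d)
for q in ['sink_broken','sink_a']:print(q,[(r['rect'],round(r['confidence'],2)) for r in ctrl.find_in(q,'wrist')])
print(world2pix('wrist',[[.6,.195,.035]],o))
E
```

```text
time_s: 0.85
eef_pos: [0.5752, 0.1224, 0.231]
eef_rot: [-0.499, -0.501, -0.499, 0.501]
wrist_force: [-0.7, -0.1, -0.2]
opening: 0.143
0.85 [0.57519996 0.12242975 0.23096825] 0.14255621979039998
sink_broken [([252.6, 67.8, 309.5, 128.3], 0.93)]
sink_a [([121.8, 42.2, 196.7, 117.2], 0.89), ([234.8, 183.2, 297.5, 242.6], 0.68), ([418.1, 71.6, 498.9, 147.5], 0.66), ([128.6, 173.2, 189.0, 230.5], 0.61)]
[[278.01667923 105.14766012]]
```

View pics/w1.png

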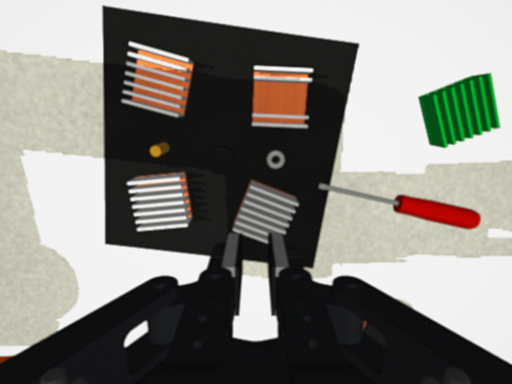

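The wrist picture shows the broken sink at (281,97): two fins along its top and bottom edges and bare copper between. The other three, at (158,80), (159,202) and (265,210), have all their fins, and the green one is at (460,110). Now I'll find its centre.

```bash
python3 - <<'E'
from h import *
o=ctrl.get_obs()
p=cv2.imread('pics/w1.png');d=np.load('pics/w1.npy');W=cloud('wrist',d,o)
cv2.imwrite('pics/w1c.png',cv2.resize(p[50:145,235:330],None,fx=6,fy=6,interpolation=cv2.INTER_CUBIC))
S=W[60:135,245:318].reshape(-1,3)
C=p[60:135,245:318].reshape(-1,3).astype(int)
cu=(C[:,2]>C[:,0]+50)
P=S[cu];print('cu',len(P),P.mean(0),np.percentile(P,[2,50,98],axis=0).round(4))
f=(C.min(1)>120);P=S[f];print('fin',len(P),np.percentile(P,[2,50,98],axis=0).round(4))
vu=np.argwhere(f.reshape(75,73));
# pure ray-plane: fins z=.035, copper z=.009
c,R,t=cam2world('wrist',o)
def rp(u,v,z):
    q=cv2.undistortPoints(np.array([[[u,v]]],float),np.array(c['mtx']),np.array(c['distortion']))[0,0]
    r=R@[q[0],q[1],1];return (t+r*(z-t[2])/r[2]).round(4)
uv=(np.argwhere(cu.reshape(75,73))+[60,245])
print(uv.min(0),uv.max(0),uv.mean(0)); print(rp(uv[:,1].mean(),uv[:,0].mean(),.009))
print('cam',t)
for a in [(253,67),(313,67),(252,127),(308,127),(281,67.5),(280,126.5)]:print(a,rp(*a,.035),rp(*a,.009))
E
```

```text
cu 2290 [0.60339623 0.19979759 0.0107271 ] [[0.574  0.1738 0.0036]
 [0.6034 0.1997 0.0092]
 [0.6337 0.2261 0.0265]]
fin 922 [[0.5752 0.1683 0.0026]
 [0.6042 0.2176 0.0348]
 [0.634  0.2329 0.0367]]
[ 71 252] [123 308] [ 97.64541485 279.08558952]
[0.6036 0.2001 0.009 ]
cam [0.57580185 0.19003159 0.37382519]
(253, 67) [0.5743 0.2294 0.035 ] [0.5741 0.2324 0.009 ]
(313, 67) [0.6359 0.229  0.035 ] [0.6405 0.2319 0.009 ]
(252, 127) [0.5728 0.1693 0.035 ] [0.5725 0.1677 0.009 ]
(308, 127) [0.6335 0.1689 0.035 ] [0.6379 0.1673 0.009 ]
(281, 67.5) [0.603  0.2287 0.035 ] [0.6051 0.2317 0.009 ]
(280, 126.5) [0.6031 0.1696 0.035 ] [0.6052 0.1681 0.009 ]
```

View pics/w1c.png

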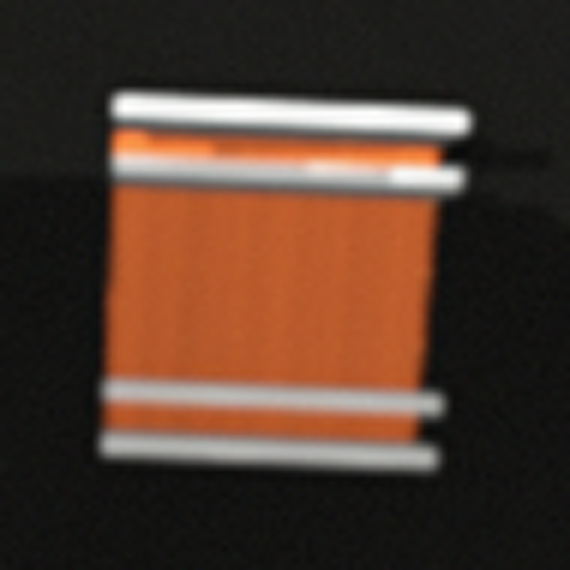

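The close crop confirms it: two fins at each edge and bare copper between, centred near (0.6035, 0.199). I'll go over it with the fingers shut and then descend.

```bash
python3 -m creep '0 0 1.4 -3.9 0 0 0; 0 0 1.4 -3.8 0 0 0; 0 4 0 0 0 0 0; 0 4 0 0 0 0 0; 0 4 0 0 0 0 0; 0 3 0 0 0 0 0; 0 0 0 0 0 0 0'
```

```text
time_s: 1.88
eef_pos: [0.6092, 0.188, 0.0781]
eef_rot: [0.497, 0.505, 0.494, -0.504]
wrist_force: [0.4, -0.0, -0.2]
opening: 0.0
```

```bash
python3 -m creep '0 1.2 -0.6 -1.1 0 0 0; 0 1.1 0 0 0 0 0; 0 0 0 0 0 0 0'; python3 - <<'E'
from h import *
o=ctrl.get_obs();w,x,y,z=o['eef_rot'];R=Ro.from_quat([x,y,z,w]).as_matrix()
print(o['eef_pos'],(R.T@(np.array([.6035,.199,.055])-o['eef_pos'])*100).round(2)); print(R.round(3))
E
```

```text
time_s: 2.25
eef_pos: [0.6056, 0.1991, 0.0573]
eef_rot: [0.498, 0.507, 0.492, -0.503]
wrist_force: [-0.2, 0.9, 1.4]
opening: 0.0
[0.60561127 0.19908839 0.05725593] [ 0.22 -0.21  0.01]
[[ 0.009  1.    -0.02 ]
 [-0.002 -0.02  -1.   ]
 [-1.     0.009  0.002]]
```

Small correction, a picture to check, then the hold.

```bash
python3 -m creep '0 0.25 -0.2 0 0 0 0; 0 0 0 0 0 0 0'; python3 - <<'E'
from h import *
p,d=ctrl.camera('wrist');cv2.imwrite('pics/w2.png',p)
p,d=ctrl.camera('side');cv2.imwrite('pics/s2.png',p)
print(ctrl.get_obs()['eef_pos'])
E
```

```text
time_s: 2.5
eef_pos: [0.6044, 0.1994, 0.0559]
eef_rot: [0.498, 0.507, 0.492, -0.503]
wrist_force: [0.3, 0.4, 0.6]
opening: -0.0
[0.60480424 0.19934184 0.05617799]
```

View pics/w2.png

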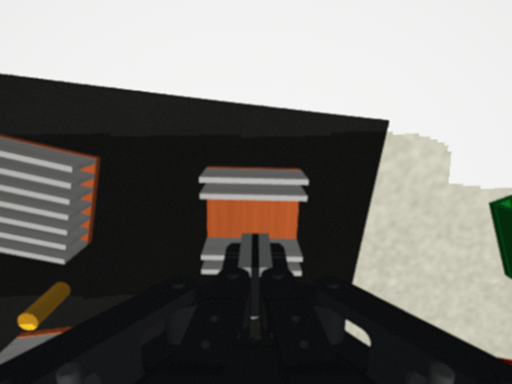

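View pics/s2.png

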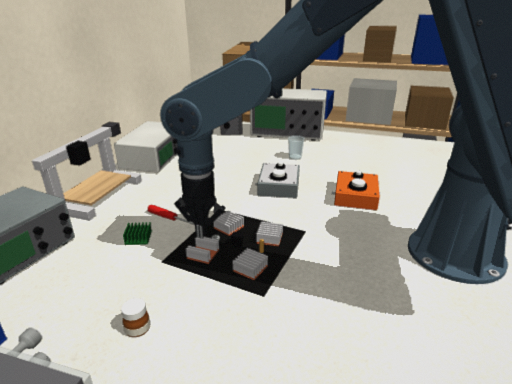

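The wrist view shows the shut tips at (256,235), over the gap of the broken sink at (253,215), with no contact. The side view agrees, with the tips at (203,235). Holding now.

```bash
python3 -m creep '0 0 0 0 0 0 0; 0 0 0 0 0 0 0; 0 0 0 0 0 0 0; 0 0 0 0 0 0 0; 0 0 0 0 0 0 0; 0 0 0 0 0 0 0; 0 0 0 0 0 0 0; 0 0 0 0 0 0 0; 0 0 0 0 0 0 0; 0 0 0 0 0 0 0'; python3 -m creep '0 0 0 0 0 0 0; 0 0 0 0 0 0 0; 0 0 0 0 0 0 0; 0 0 0 0 0 0 0; 0 0 0 0 0 0 0; 0 0 0 0 0 0 0; 0 0 0 0 0 0 0; 0 0 0 0 0 0 0; 0 0 0 0 0 0 0; 0 0 0 0 0 0 0'
```

```text
time_s: 3.85
eef_pos: [0.6052, 0.1993, 0.0566]
eef_rot: [0.499, 0.508, 0.492, -0.502]
wrist_force: [-0.5, 0.2, -0.3]
opening: 0.001
time_s: 5.1
eef_pos: [0.6052, 0.1993, 0.0566]
eef_rot: [0.499, 0.508, 0.492, -0.502]
wrist_force: [-0.6, -0.3, -0.5]
opening: -0.003
```

Held for over 2.5 s. Now I'll rise and go over the box, high up.

```bash
python3 -m creep '0 -5 0 0 0 0 0; 0 -6 0 0 0 0 0; 0 -6 0 0 0 0 0; 0 0 -3 2 0 0 0; 0 0 -3 5 0 0 0; 0 0 -2 5 0 0 0; 0 0 0 5 0 0 0; 0 0 0 5 0 0 0; 0 0 0 5 0 0 0; 0 0 0 5 0 0 0'
```

```text
time_s: 6.35
eef_pos: [0.5151, -0.1244, 0.2337]
eef_rot: [0.502, 0.507, 0.492, -0.499]
wrist_force: [0.8, 0.1, 0.8]
opening: 0.001
```

```bash
python3 -m creep '0 0 0 5 0 0 0; 0 0 0 5 0 0 0; 0 0 0 2 0 0 0; 0 0 0 0 0 0 0'
python3 - <<'E'
from h import *
o=ctrl.get_obs();print(o['time_s'],o['eef_pos'])
p,d=ctrl.camera('wrist');cv2.imwrite('pics/w3.png',p);np.save('pics/w3.npy',d)
W=cloud('wrist',d,o)
g=cv2.cvtColor(p,cv2.COLOR_BGR2GRAY)
m=(W[...,2]>.055)&(W[...,2]<.085)
n,l,s,c=cv2.connectedComponentsWithStats(m.astype(np.uint8))
for i in range(1,n):
    if s[i,4]>80:
        P=W[l==i];print(s[i],c[i].round(1),np.percentile(P,[2,50,98],axis=0).round(4).tolist())
for q in ['log_button_top','small_button_top']:print(q,[(r['rect'],round(r['confidence'],2)) for r in ctrl.find_in(q,'wrist')])
E
```

```text
time_s: 6.85
eef_pos: [0.5125, -0.2511, 0.2344]
eef_rot: [0.501, 0.508, 0.49, -0.5]
wrist_force: [0.2, -0.1, -0.1]
opening: -0.002
6.85 [ 0.51248104 -0.2510872   0.23439211]
[ 224   87   55   58 2498] [251.4 115.5] [[0.4888, -0.2149, 0.0608], [0.5134, -0.189, 0.0708], [0.5379, -0.1649, 0.0735]]
[   0  100   32   57 1339] [ 12.5 129.6] [[0.264, -0.2232, 0.0555], [0.2799, -0.1999, 0.0624], [0.2896, -0.1744, 0.073]]
[251 172  31  32 764] [265.9 187.7] [[0.5125, -0.2795, 0.0582], [0.527, -0.2626, 0.0628], [0.5424, -0.249, 0.0723]]
[  4 184  37  33 931] [ 22.2 200.2] [[0.255, -0.2882, 0.0558], [0.2731, -0.2708, 0.0626], [0.2845, -0.257, 0.0721]]
log_button_top [([0.0, 110.4, 19.0, 150.5], 0.88), ([231.5, 95.7, 272.0, 135.9], 0.67)]
small_button_top [([260.2, 181.1, 276.3, 202.5], 0.67), ([7.9, 197.1, 28.7, 214.1], 0.51)]
```

View pics/w3.png

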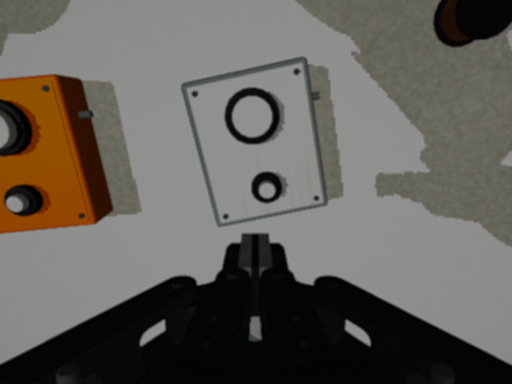

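The grey box is at (255,140): large white button (252,115), small one (266,187). The orange look-alike is at the left edge. Next is the button-top height and the offset.

```bash
python3 - <<'E'
from h import *
o=ctrl.get_obs();p=cv2.imread('pics/w3.png');d=np.load('pics/w3.npy');W=cloud('wrist',d,o)
g=p.min(2)[85:147,222:284]; m=(g>120)
n,l,s,c=cv2.connectedComponentsWithStats(m.astype(np.uint8));i=l[30,30];print(c[i]+[222,85],s[i])
P=W[85:147,222:284][l==i];print(P.mean(0),np.percentile(P,[5,50,95],axis=0).round(4))
w,x,y,z=o['eef_rot'];R=Ro.from_quat([x,y,z,w]).as_matrix();t=np.median(P,0)
print((R.T@(t-o['eef_pos'])*100).round(2));print(R.round(3))
E
```

```text
[251.70225188 116.13594662] [  11   12   38   40 1199]
[ 0.51370219 -0.18718185  0.07330896] [[ 0.4986 -0.2021  0.0711]
 [ 0.5138 -0.187   0.0723]
 [ 0.5285 -0.1723  0.0736]]
[16.2  -0.3  -6.23]
[[ 0.019  1.    -0.014]
 [-0.003 -0.014 -1.   ]
 [-1.     0.019  0.003]]
```

```bash
python3 -m creep '0 0 -0.1 -3.1 0 0 0; 0 0 -0.1 -3.1 0 0 0; 0 4 0 0 0 0 0; 0 4 0 0 0 0 0; 0 4 0 0 0 0 0; 0 2 0 0 0 0 0; 0 0 0 0 0 0 0'; python3 - <<'E'
from h import *
o=ctrl.get_obs();w,x,y,z=o['eef_rot'];R=Ro.from_quat([x,y,z,w]).as_matrix()
print(o['wrist_force'],(R.T@(np.array([.5138,-.187,.0723])-o['eef_pos'])*100).round(2))
p,d=ctrl.camera('wrist');cv2.imwrite('pics/w4.png',p)
E
```

```text
time_s: 7.88
eef_pos: [0.5166, -0.1726, 0.093]
eef_rot: [0.507, 0.505, 0.494, -0.495]
wrist_force: [-0.3, -0.5, -0.1]
opening: 0.004
[-0.27259007 -0.46039925 -0.09594387] [ 2.07 -0.33  1.43]
```

View pics/w4.png

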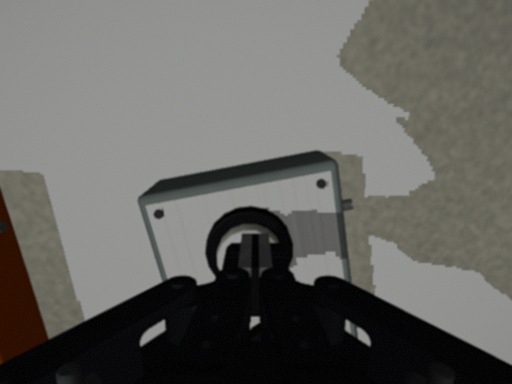

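The tips at (256,238) are over the upper part of the large button, 14 mm off its centre. I'll centre them and descend gently.

```bash
python3 -m creep '0 0.3 -0.3 1.4 0 0 0; 0 0 0 0 0 0 0; 0 0.5 0 0 0 0 0; 0 0.5 0 0 0 0 0; 0 0 0 0 0 0 0'; python3 - <<'E'
from h import *
o=ctrl.get_obs();w,x,y,z=o['eef_rot'];R=Ro.from_quat([x,y,z,w]).as_matrix()
print(o['wrist_force'],(R.T@(np.array([.5138,-.187,.0723])-o['eef_pos'])*100).round(2))
E
```

```text
time_s: 8.55
eef_pos: [0.5167, -0.189, 0.0842]
eef_rot: [0.51, 0.505, 0.491, -0.494]
wrist_force: [0.4, -0.6, 0.2]
opening: -0.001
[ 0.41920643 -0.57341007  0.17589466] [ 1.17 -0.32 -0.21]
```

```bash
python3 -m creep '0 0.5 -0.4 -0.2 0 0 0; 0 0.5 0 0 0 0 0; 0 0.4 0 0 0 0 0; 0 0.4 0 0 0 0 0'
```

```text
time_s: 9.05
eef_pos: [0.5131, -0.187, 0.0656]
eef_rot: [0.51, 0.505, 0.491, -0.494]
wrist_force: [-7.8, 4.7, 30.7]
opening: 0.001
```

At 31 N and z 0.0656, about 6.5 mm below the top, the button is on its stop. I'll hold one row, then back off.

```bash
python3 -m creep '0 0 0 0 0 0 0'; python3 -m creep '0 -1 0 0 0 0 0; 0 -3 0 0 0 0 0; 0 -5 0 0 0 0 0; 0 -5 0 0 0 0 0; 0 0 0 3.5 0 0 0; 0 0 0 3.5 0 0 0; 0 0 0 0 0 0 0'; python3 - <<'E'
from h import *
o=ctrl.get_obs();print(o['time_s'],o['eef_pos'],o['wrist_force'])
p,d=ctrl.camera('wrist');cv2.imwrite('pics/w5.png',p);W=cloud('wrist',d,o)
m=(W[...,2]>.055)&(W[...,2]<.085)
n,l,s,c=cv2.connectedComponentsWithStats(m.astype(np.uint8))
for i in range(1,n):
    if s[i,4]>200: print(s[i],np.percentile(W[l==i],[2,50,98],axis=0).round(4).tolist())
p,d=ctrl.camera('scene');cv2.imwrite('pics/s5.png',cv2.resize(p[130:290,110:380],None,fx=2.9,fy=2.9,interpolation=cv2.INTER_CUBIC))
E
```

```text
time_s: 9.18
eef_pos: [0.513, -0.187, 0.0661]
eef_rot: [0.51, 0.505, 0.492, -0.494]
wrist_force: [-3.6, 1.7, 6.8]
opening: -0.003
time_s: 10.05
eef_pos: [0.5096, -0.2573, 0.2135]
eef_rot: [0.511, 0.505, 0.491, -0.493]
wrist_force: [-0.6, 0.8, -0.8]
opening: -0.001
10.05 [ 0.50957469 -0.25733793  0.21349115] [-0.61214999  0.78470585 -0.80296535]
[ 225   77   59   63 2905] [[0.489, -0.2144, 0.0608], [0.513, -0.1887, 0.0707], [0.538, -0.1647, 0.0735]]
[  0  98  13  45 388] [[0.2798, -0.2194, 0.0552], [0.2871, -0.2023, 0.0605], [0.2902, -0.185, 0.0633]]
[252 170  33  34 870] [[0.5126, -0.279, 0.0578], [0.5269, -0.2624, 0.0627], [0.5426, -0.249, 0.0724]]
[  0 178  25  35 669] [[0.2673, -0.2884, 0.0553], [0.277, -0.2726, 0.062], [0.2847, -0.2573, 0.0706]]
```

View pics/w5.png

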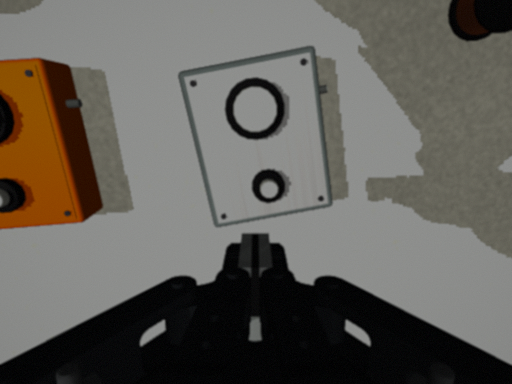

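View pics/s5.png

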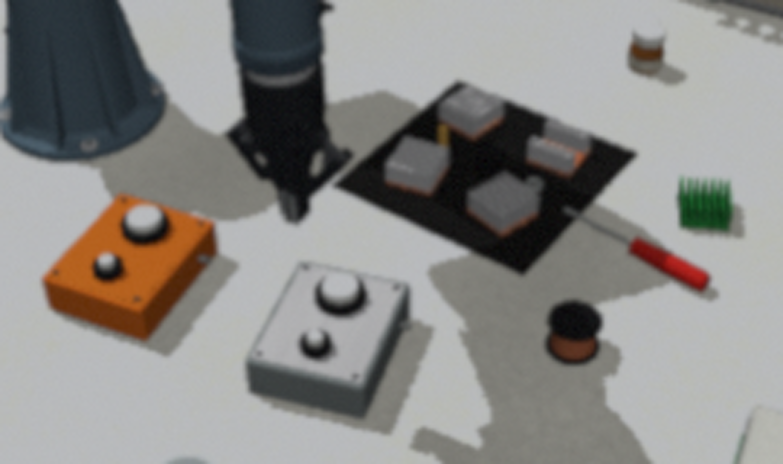

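The wrist view shows the large button up again at (255,108), same top height as before, with the small one unchanged at (268,186). In the scene crop nothing has moved.

```bash
python3 -c "
from bench import ctrl
print(ctrl.hand_in())"
```

```text
the job is handed in; nothing more can be done
None
```

The broken heat sink has been pointed out and the reject logged. I handed the job in at about 10 s; no verdict came back.

- **Pointing:** I held the shut fingertips over the broken sink for more than 2.5 s. They were about 2 mm off its centre and about 21 mm above the fin tops, and nothing was touched. I took "two centimetres above its middle" as measured from the fin tops, not the bare base.
- **Other sinks:** I only passed the sound ones with the fingertips about 0.2 m up.
- **Button:** I pressed the large button on the grey box once. The wrist force read 31 N, then 6.8 N while holding. Both are above the 5 N needed, so it was on its stop. I judged the travel from force and height, since the button's own travel can't be read.
- **Last checks:** The large button is up again at its earlier height, and the small one and its height are unchanged. By eye, nothing in the scene picture has moved, and the arm is clear of everything. No check failed or disagreed.

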